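Unload and open the wax-melting pan

TASK

Clear the steel lid of the melting pan: stand each of the three filled cans centred on the round cork mat of its rank in size (wide can on the large mat, middle can on the medium mat, narrow can on the small mat). Then take the heavy lid off by its handle and lay it centred and lengthwise on the wooden board: rest one short end on the board first with the other end held up a good 3 cm, then pivot it gently down flat, without letting it slam. Do not drop the cans onto their mats, and leave the mug and the jar where they stand.

Things in the scene. Friction and masses are not known exactly. Their poses are not given: they have to be found in the camera images.
- wide_can_center (a point): Widest of three upright filled steel food tins with a flat brown top of rolled board: 68 mm diameter, 40 mm tall, about 0.15 kg. It stands on the lid at one end (either one), 53 mm from the handle along the lid's length, and carries the middle can. The point is its centre, half-way up.
- middle_can_center (a point): Middle tin: 55 mm diameter, 36 mm tall, about 0.09 kg, same look. It stands on top of the wide can, with the wide can's rim showing round it. The point is its centre, half-way up.
- narrow_can_center (a point): Narrowest and tallest tin: 43 mm diameter, 85 mm tall, about 0.11 kg, same look. It stands on the other end of the lid. The point is its centre, half-way up.
- lid_handle (a point): Centre of the black handle bar (64 mm along y, 12 x 12 mm section, 21 mm free gap beneath) across the middle of the loose flat steel lid, 190 (x) x 116 (y) x 5 mm, 0.57 to 0.87 kg. The point lies 27 mm above the lid's upper face, 32 mm above its underside; z up. The lid lies flat, without catch, on a fixed open steel pan, 176 x 108 x 65 mm high.
- large_mat: Largest of three flat round cork mats fixed on the table, 104 mm diameter, 4 mm thick, the place of the wide can. Origin at the centre of its underside (on the table). The three mats lie in a row in any order, between the pan and the wooden board.
- medium_mat: Medium cork mat, 84 mm diameter, 4 mm thick, fixed, the place of the middle can. Origin at the centre of its underside.
- small_mat: Smallest cork mat, 64 mm diameter, 4 mm thick, fixed, the place of the narrow can. Origin at the centre of its underside.
- lid_board: Flat brown wooden board with fine dark grooves lengthwise, fixed on the table: 212 mm (x axis) x 138 mm (y) x 6 mm, the place of the lid, on the side of the mats away from the pan. The lid's length goes along the board's length, either way round. Origin at the centre of its underside.
- mug_center (a point): Pale stoneware mug with one handle, 80 mm diameter, 85 mm tall, beyond the work; a bystander, to be left alone. The point is its centre, half-way up.
- jar_center (a point): Closed glass jar, 72 mm diameter, 100 mm tall, beyond the work; a bystander, to be left alone. The point is its centre, half-way up.

How it is judged:
On the way, in this order (a step that is already met when the one before it is completed fails the run):
1. all three cans stand upright on their own mats (horizontal distance between wide_can_center and large_mat below 0.012 m and height (world z) of wide_can_center between 0.02 and 0.028 m and angle between each of wide_can_center, middle_can_center, narrow_can_center's own z axis and vertical below 0.08 rad and horizontal distance between middle_can_center and medium_mat below 0.012 m and height (world z) of middle_can_center between 0.018 and 0.026 m and horizontal distance between narrow_can_center and small_mat below 0.012 m and height (world z) of narrow_can_center between 0.0425 and 0.0505 m), for 0.2 s.
2. the lid rests one end on the board while its other end is held up (lid tilted more than 0.1 rad) (angle between lid_handle's own z axis and vertical above 0.1 rad and contact force between lid and lid_board above 0.3 N and horizontal distance between lid_handle and lid_board below 0.05 m), for 0.1 s.
At the end, for the whole second after the job is handed in: The wide, middle and narrow cans stand upright and at rest on the large, medium and small mats, each within 12 mm of the mat's centre; the lid lies flat and at rest on the board, its middle within 15 mm of the board's and its length within 0.15 rad of the board's (all of step 1 and linear speed of each of wide_can, middle_can, narrow_can, lid below 0.02 m/s and angular speed of each of wide_can, middle_can, narrow_can, lid below 0.15 rad/s and horizontal distance between lid_handle and lid_board below 0.015 m and angle between the x axis of lid_handle and the x axis of lid_board, either way round below 0.15 rad and angle between lid_handle's own z axis and vertical below 0.03 rad and height (world z) of lid_handle between 0.034 and 0.042 m); the robot touches nothing.
It fails at once if the mug or the jar is moved more than 15 mm (distance of any of mug_center, jar_center from where it was at the start of the episode above 0.015 m).
It fails at once if the lid slams down on the board (turning faster than 3 rad/s while touching it) (contact force between lid and lid_board above 0.3 N and angular speed of lid above 3 rad/s).
It fails at once if a can drops on its mat (faster than 0.5 m/s in the last 10 mm) ((height (world z) of wide_can_center below 0.034 m and horizontal distance between wide_can_center and large_mat below 0.04 m and linear speed of wide_can above 0.5 m/s) or (height (world z) of middle_can_center below 0.032 m and horizontal distance between middle_can_center and medium_mat below 0.04 m and linear speed of middle_can above 0.5 m/s) or (height (world z) of narrow_can_center below 0.0565 m and horizontal distance between narrow_can_center and small_mat below 0.04 m and linear speed of narrow_can above 0.5 m/s)).
It also fails if it takes over 104 s, if anything falls off the work surface, if the arm or the gripper's body presses on something with over 40 N, if the wrist force passes 120 N, or if a joint passes its speed limit or range.

ROBOT

A 6-joint arm with a two-finger parallel gripper is mounted at the origin on the work surface. World frame = base frame: x ahead of the robot, y to its left, z up, the work surface at z = 0. Lengths are in m, angles in rad, forces in N, time in s.
With the tool pointing down it reaches from about 0.35 to 0.975 m from the base axis. Payload 4.9 kg.
Tool frame: the origin (TCP) lies at the very end of the fingers, on their centre line; the grasp point (between the pads) lies 19 mm behind it (pinch_z is the distance from the TCP to the grasp point, in m); z points along the fingers, y is the line along which they close (so a half turn about z gives the same grasp; the last joint's range is limited). The gripper opens to 85 mm and grips with 20 to 120 N. Pads are 22 mm wide; open, the fingers measure 114 mm over their backs; the gripper's body (76 mm by 85 mm) begins 54 mm behind the grasp point. The pads swing forward as they close: fully open they stand 13 mm farther back than shut.
Start: joints at [1.205, 0.053, 1.613, -0, 1.476, -0.119], TCP at [0.153, 0.606, 0.231] pointing down, gripper open.
Joint ranges: [-3.01, 3.01], [-1.01, 2.22], [0.06, 2.58], [-1.02, 4.17], [0.09, 2.62], [-3.14, 3.14]. Speed limits (rad/s): [2.57, 2.57, 3.14, 3.14, 3.14, 3.14].

INTERFACE

Orientations are given as a unit quaternion [w, x, y, z].
In Python, from plant import * gives the robot as it stands. The module is installed in compiled form; this text tells all that it offers.
- The arm moves only by the tool play_rows, never from a script. Its arguments are lists of equal length, an entry for each row: "linear": the shift along the world's x, y, z in m, a list of three; "turn": the turn about the world's z in degrees. A call has 1 to 8 rows; each row shifts and turns the commanded pose from where the row before left it; what a row does not reach is not made up. A row lasts 1/8 s, in which the tool goes at most 62.5 mm and 10.7 degrees, less where a joint would pass 70% of its speed; a pose out of reach is approached as far as the arm can. A call is refused whole if a number of a shift passes 0.0625 or a number of a turn 10.7, either way. A call with a gripper value outside its range is refused whole. "hand" is the finger opening in m, from 0 to 0.0854, set as the call begins (left out, the last holds). The fingers move at their own pace and stop on an object; the grip force is fixed at half the most. Time passes only in rows, so rows that do not move let the fingers close. It gives the time, the measured TCP pose, the force, the opening and the grip force at its end, in the units of the state.
- state(): the state, without advancing time (a new reading comes with each control period).
- grab_frame(name): name is "scene" or "top" or "wrist"; returns the picture (384x512x3 uint8, red, green, blue); there is no depth.
- camera_info(name): a dict with "camera_matrix" (3x3 intrinsics, pixels), "distortion" ([k1, k2, p1, p2, k3] as OpenCV has them; the pictures are not rectified), "origin" and "attitude" of the camera in the world; the wrist camera has in their place "mount" (4x4, takes a point from camera to tool coordinates, whose origin is the TCP and whose axes are the flange's). Camera axes: x right, y down, z forward; pixel columns grow to the right and rows downward; lengths in m; the calibration is good to about 2 mm. A picture is of the moment at which its call begins: read the wrist's pose just before it. camera_info takes no time and is no camera call.
- job_done(): hands the job in; it is judged then, once.
Trained networks look in the newest picture that a camera, given by its name, has taken for a name from the list of things; names that differ only in an ending like _2 or _b are one class to them, and where a whole thing is asked for, a point or a joint stands for the part that bears it (a point fixed in the world has none). Each returns a list of dicts, best first, with "p" (0 to 1); they miss things now and then, are a little off and sometimes report something else, mostly with a low value. They report only what shows in the picture. A call takes as long as a camera call.
- trace(camera, thing): "region" (384x512 bool, what is visible of it) and "location" ([column, row] in pixels, amid what is visible of it).
The state is a dict: "time": time; "joint_pos": joint angles; "joint_vel": joint speeds; "joint_efforts": joint torques, N m; "tool_pos": TCP position; "tool_rot": TCP orientation; "contact_force": force on the tool from outside, world axes, zero at the start; "ft_torque": the same for the moment, N m; "gripper_width": opening from 0.0 (shut) to 1.0 (fully open); "grasp_force": force on a finger pad.
Only numpy, scipy, OpenCV 4.12 (cv2) and the standard library are available. Lean on these libraries where they do the work, as an engineer would, in place of code of your own. Each camera call takes 0.05 s, during which the arm holds its last target. There are 200 camera calls.

## Working session

There is one attempt and no reset: what is moved stays moved. The work goes in short steps, Python scripts to look and compute and a tool call to move; the robot and the scene stay as the last step left them, time stands still between calls to the robot, and variables do not carry over. Pictures are saved under pics/ and viewed, at most 14 in all, crops included, and the job is handed in when it is done.

Besides the shell and the picture viewer there is one more tool, called after ">>>" by a JSON object that holds its "op" and its "data". play_rows: Moves the arm, as the interface text tells. Its arguments: {"type":"object","properties":{"linear":{"type":"array","items":{"type":"array","items":{"type":"number"}}},"turn":{"type":"array","items":{"type":"number"}},"hand":{"type":"number"}},"required":["linear","turn"]}

```bash
mkdir -p pics; cat > h.py <<'E'
from plant import *
import numpy as np, cv2
from scipy.spatial.transform import Rotation as R
def rot(a):
    a=np.array(a,float)
    return a if a.shape==(3,3) else R.from_quat([a[1],a[2],a[3],a[0]]).as_matrix()
def cam(name,st=None):
    c=camera_info(name)
    K=np.array(c["camera_matrix"]);D=np.array(c["distortion"])
    if name=="wrist":
        M=np.array(c["mount"]);T=np.eye(4);T[:3,:3]=rot(st["tool_rot"]);T[:3,3]=st["tool_pos"];T=T@M
        return K,D,T[:3,3],T[:3,:3]
    return K,D,np.array(c["origin"]),rot(c["attitude"])
def onplane(C,px,z):
    K,D,o,A=C
    u=cv2.undistortPoints(np.array(px,float).reshape(-1,1,2),K,D).reshape(-1,2)
    d=np.c_[u,np.ones(len(u))]@A.T
    return o+d*((z-o[2])/d[:,2])[:,None]
def proj(C,P):
    K,D,o,A=C
    Rm=A.T;t=-Rm@o
    return cv2.projectPoints(np.array(P,float).reshape(-1,3),cv2.Rodrigues(Rm)[0],t,K,D)[0].reshape(-1,2)
def save(n,im): cv2.imwrite("pics/"+n,im[:,:,::-1])
E
python3 - <<'E'
from h import *
print(state())
print(camera_info("scene"),camera_info("top"),camera_info("wrist"))
a=grab_frame("scene");b=grab_frame("top")
save("scene0.png",a);save("top0.png",b)
E
```

```text
{'time': 0.0, 'joint_pos': array([ 1.20496526e+00,  5.33382031e-02,  1.61427113e+00,  1.82945736e-05,
        1.47600230e+00, -1.19011998e-01]), 'joint_vel': array([-1.40277434e-03, -1.16939251e-03, -6.57525193e-04,  1.86728362e-04,
        5.36338991e-05,  4.92128787e-04]), 'joint_efforts': array([-4.30780165e-04, -3.93665814e+01, -3.70183575e+01, -2.80497972e-05,
        6.93685783e-03, -1.04534612e-05]), 'tool_pos': array([0.15248143, 0.60548198, 0.23008825]), 'tool_rot': array([-2.51171017e-04,  1.23097325e-01,  9.92394090e-01, -9.77785268e-04]), 'contact_force': array([-0.71151667,  0.39598662,  0.22614946]), 'ft_torque': array([-0.00695752,  0.01073292, -0.05836054]), 'grasp_force': 0.0, 'gripper_width': 0.9980244781956346}
{'camera_matrix': array([[495.06667302,   0.        , 260.3148074 ],
       [  0.        , 495.06667302, 185.02652785],
       [  0.        ,   0.        ,   1.        ]]), 'distortion': array([-0.13222336,  0.        ,  0.        ,  0.        ,  0.        ]), 'origin': array([ 1.23689732, -0.14007856,  1.1746386 ]), 'attitude': array([-0.20557477,  0.751738
[... 332 characters left out ...]
, 0.90945336]), 'attitude': array([ 0.05832076, -0.70120901,  0.70777906, -0.06287615])} {'camera_matrix': array([[315.71901348,   0.        , 254.27276509],
       [  0.        , 315.71901348, 196.55101361],
       [  0.        ,   0.        ,   1.        ]]), 'distortion': array([-0.07816368,  0.        ,  0.        ,  0.        ,  0.        ]), 'mount': array([[ 2.01102645e-03, -9.60937890e-01, -2.76756803e-01,
         6.97651679e-02],
       [ 9.99997545e-01,  1.67499623e-03,  1.45056660e-03,
         1.38394007e-03],
       [-9.30337805e-04, -2.76759040e-01,  9.60938899e-01,
        -1.42440404e-01],
       [ 0.00000000e+00,  0.00000000e+00,  0.00000000e+00,
         1.00000000e+00]])}
```

View pics/scene0.png

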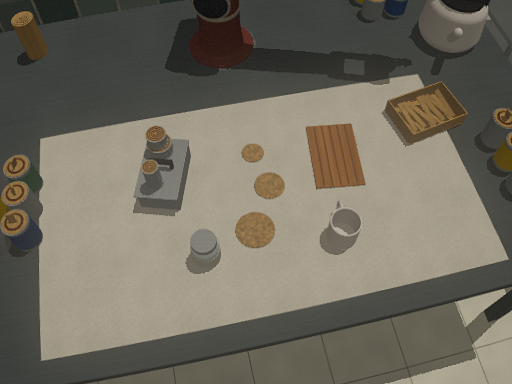

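View pics/top0.png

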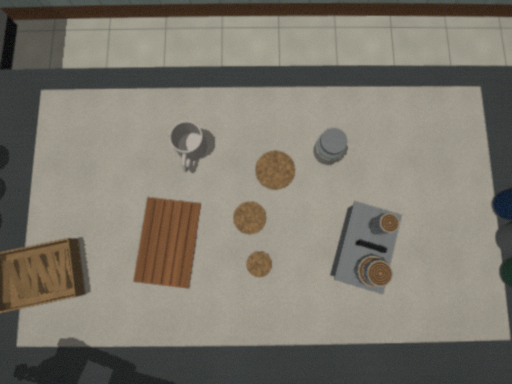

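The scene view shows the pan with cans at (160,165), the mats at (253,153), (269,185) and (255,230), the board at (335,155), the jar at (205,247) and the mug at (344,225). The top view has image up = +x and right = -y. The pan handle is at (371,245), with the narrow can at the far end.

```bash
cat >> h.py <<'E'
def cyl(C,x,y,z0,z1,r):
    t=np.linspace(0,2*np.pi,40,endpoint=False)
    P=[[x+r*np.cos(a),y+r*np.sin(a),z] for z in (z0,z1) for a in t]
    return cv2.convexHull(proj(C,P).astype(np.float32))
def cen(h):
    m=cv2.moments(h);return np.array([m['m10']/m['m00'],m['m01']/m['m00']])
def fitcyl(C,reg,z0,z1,r):
    m=cv2.moments(reg.astype(np.uint8),True);c=np.array([m['m10']/m['m00'],m['m01']/m['m00']])
    p=onplane(C,c,(z0+z1)/2)[0]
    for _ in range(6):
        e=c-cen(cyl(C,p[0],p[1],z0,z1,r))
        p=p+onplane(C,c+e,(z0+z1)/2)[0]-onplane(C,c,(z0+z1)/2)[0]
    a=cv2.contourArea(cyl(C,p[0],p[1],z0,z1,r))
    return p[:2].round(4),round(m['m00']/a,2)
def rect(C,reg,z):
    cs=max(cv2.findContours(reg.astype(np.uint8),0,1)[0],key=cv2.contourArea).reshape(-1,2)
    q=(onplane(C,cs,z)[:,:2]*1000).astype(np.float32)
    (x,y),(w,h),a=cv2.minAreaRect(q)
    if h>w: w,h,a=h,w,a+90
    return [round(v,1) for v in (x,y,w,h,a)]
L=0.070
CY={"wide_can_center":(L,L+.04,.034),"middle_can_center":(L+.04,L+.076,.0275),"narrow_can_center":(L,L+.085,.0215),"large_mat":(0,.004,.052),"medium_mat":(0,.004,.042),"small_mat":(0,.004,.032),"mug_center":(0,.085,.04),"jar_center":(0,.1,.036)}
def look(name,things,C):
    for t in things:
        r=trace(name,t)
        if not r: print(t,None);continue
        r=r[0]
        if t in CY: print(t,round(r["p"],2),*fitcyl(C,r["region"],*CY[t]))
        else: print(t,round(r["p"],2),rect(C,r["region"],.006 if "board" in t else L+.033),onplane(C,r["location"],.006 if "board" in t else L+.033)[0].round(4))
E
python3 - <<'E'
from h import *
for n in("top","scene"):
    print(n);look(n,list(CY)+["lid_board","lid_handle"],cam(n))
E
```

```text
top
wide_can_center 0.84 [ 0.4424 -0.2195] 0.33
middle_can_center 0.95 [ 0.4336 -0.242 ] 0.92
narrow_can_center 0.57 [ 0.5388 -0.2665] 0.92
large_mat 0.68 [ 0.6913 -0.033 ] 1.0
medium_mat 0.92 [0.5671 0.0343] 0.97
small_mat 0.62 [0.4519 0.0112] 0.93
mug_center None
jar_center 0.66 [ 0.4296 -0.263 ] 0.51
lid_board 0.88 [508.5, 237.8, 212.8, 137.2, 172.6] [0.4968 0.2401 0.006 ]
lid_handle 0.89 [490.1, -233.2, 183.6, 113.1, 163.2] [ 0.5001 -0.2193  0.103 ]
scene
wide_can_center 0.66 [ 0.4535 -0.235 ] 0.44
middle_can_center 0.83 [ 0.4338 -0.242 ] 0.97
narrow_can_center 0.85 [ 0.5393 -0.2658] 0.98
large_mat 0.76 [ 0.69   -0.0325] 0.98
medium_mat 0.82 [0.5699 0.0334] 0.92
small_mat 0.69 [0.4528 0.0092] 0.93
mug_center 0.97 [0.7527 0.1841] 1.01
jar_center 0.57 [ 0.7399 -0.1678] 0.89
lid_board 0.57 [511.1, 237.2, 215.4, 137.0, 172.8] [0.522 0.232 0.006]
lid_handle 0.88 [513.7, -240.1, 183.8, 112.2, 162.8] [ 0.5398 -0.2263  0.103 ]
```

>>> {"op": "play_rows", "data": {"linear": [[0.045, -0.03, 0.005], [0.045, -0.03, 0.005], [0.045, -0.03, 0], [0.045, -0.03, 0], [0.045, -0.03, 0], [0.03, -0.05, 0], [0.02, -0.05, 0], [0.01, -0.05, 0]], "turn": [0, 0, 0, 0, 0, 0, 0, 0], "hand": 0.0854}}

```text
time: 2.1
tool_pos: [0.4385, 0.3043, 0.2414]
tool_rot: [0.0, 0.123, 0.992, 0.0]
contact_force: [-0.0, -0.9, 0.4]
gripper_width: 1.001
grasp_force: 0.0
```

>>> {"op": "play_rows", "data": {"linear": [[0, -0.055, 0], [0, -0.055, 0], [0, -0.055, 0], [0, -0.055, 0], [0, -0.055, 0], [0, -0.055, 0], [0, -0.055, 0], [0, -0.055, 0]], "turn": [0, 0, 0, 0, 0, 0, 0, 0]}}

```text
time: 3.1
tool_pos: [0.4374, -0.1358, 0.2417]
tool_rot: [0.001, 0.123, 0.992, -0.0]
contact_force: [0.9, -0.4, -0.0]
gripper_width: 0.999
grasp_force: 0.0
```

>>> {"op": "play_rows", "data": {"linear": [[0, -0.053, 0], [-0.002, -0.053, 0], [0, 0, 0], [0, 0, 0]], "turn": [0, 0, 0, 0]}}

```text
time: 3.6
tool_pos: [0.4356, -0.2397, 0.2412]
tool_rot: [-0.0, 0.123, 0.992, 0.0]
contact_force: [-0.3, 0.2, 0.5]
gripper_width: 0.999
grasp_force: 0.0
```

```bash
python3 - <<'E'
from h import *
s=state();C=cam("wrist",s);im=grab_frame("wrist");save("w1.png",im)
print(s["tool_pos"],C[2]);look("wrist",["middle_can_center","narrow_can_center","wide_can_center"],C)
r=trace("wrist","lid_handle")[0]["region"];print(rect(C,r,.07))
E
```

```text
[ 0.43560108 -0.23970026  0.24119309] [ 0.36830868 -0.22138577  0.3836491 ]
middle_can_center 0.95 [ 0.4331 -0.2384] 0.98
narrow_can_center 0.9 [ 0.5376 -0.2626] 0.94
wide_can_center 0.83 [ 0.4185 -0.223 ] 0.2
[489.8, -240.5, 190.0, 116.4, 162.8]
```

View pics/w1.png

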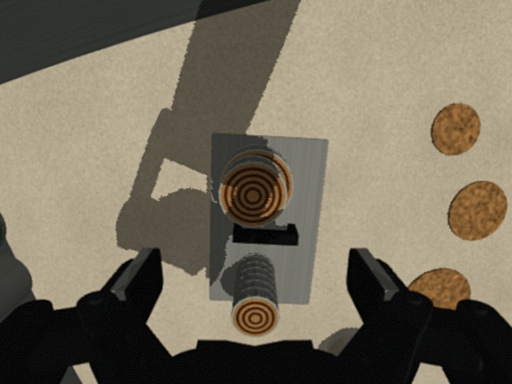

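The wrist view shows the middle can top at (253,195), the handle at (266,235), the narrow can top at (255,316), and the fingers clear on both sides. I'll descend onto the middle can.

>>> {"op": "play_rows", "data": {"linear": [[-0.0025, 0.001, -0.03], [0, 0, -0.045], [0, 0, -0.035], [0, 0, -0.015], [0, 0, -0.004], [0, 0, 0]], "turn": [0, 0, 0, 0, 0, 0]}}

```text
time: 4.6
tool_pos: [0.434, -0.2394, 0.1137]
tool_rot: [0.001, 0.123, 0.992, -0.001]
contact_force: [0.3, -0.2, 0.6]
gripper_width: 0.998
grasp_force: 0.0
```

>>> {"op": "play_rows", "data": {"linear": [[0, 0, 0], [0, 0, 0], [0, 0, 0], [0, 0, 0], [0, 0, 0], [0, 0, 0]], "turn": [0, 0, 0, 0, 0, 0], "hand": 0.045}}

```text
time: 5.35
tool_pos: [0.4341, -0.2397, 0.114]
tool_rot: [0.001, 0.123, 0.992, -0.001]
contact_force: [-0.6, -0.1, 4.8]
gripper_width: 0.615
grasp_force: 63.2
```

>>> {"op": "play_rows", "data": {"linear": [[0, 0, 0.01], [0, 0, 0.02], [0, 0.02, 0.03], [0.02, 0.05, 0], [0.025, 0.055, 0], [0.03, 0.055, 0], [0.03, 0.05, 0], [0.029, 0.043, 0]], "turn": [0, 0, 0, 0, 0, 0, 0, 0]}}

```text
time: 6.35
tool_pos: [0.5674, 0.0361, 0.1722]
tool_rot: [-0.0, 0.123, 0.992, -0.0]
contact_force: [0.2, -1.1, -1.0]
gripper_width: 0.613
grasp_force: 62.9
```

>>> {"op": "play_rows", "data": {"linear": [[0, 0, -0.04], [0, 0, -0.04], [0, 0, -0.03], [0, 0, -0.015], [0, 0, 0], [0, 0, 0]], "turn": [0, 0, 0, 0, 0, 0]}}

```text
time: 7.1
tool_pos: [0.5683, 0.0338, 0.049]
tool_rot: [0.001, 0.123, 0.992, 0.0]
contact_force: [-0.2, 0.1, -0.4]
gripper_width: 0.612
grasp_force: 63.0
```

```bash
python3 - <<'E'
from h import *
s=state();C=cam("wrist",s);im=grab_frame("wrist");save("w2.png",im)
print(s["tool_pos"]);look("wrist",["medium_mat","large_mat","small_mat"],C)
b=s["tool_pos"][2]-.004
CY["middle_can_center"]=(b,b+.036,.0275);look("wrist",["middle_can_center"],C)
T=cam("top");grab_frame("top");look("top",["middle_can_center","wide_can_center","narrow_can_center"],T)
r=trace("top","lid_handle")[0]["region"];print(rect(T,r,.07))
E
```

```text
[0.56832027 0.03376854 0.04895517]
medium_mat 0.81 [0.5515 0.0402] 0.45
large_mat 0.77 [ 0.6536 -0.0144] 0.05
small_mat 0.84 [0.4564 0.0123] 0.85
middle_can_center 0.94 [0.5677 0.0356] 0.93
middle_can_center 0.57 [0.7466 0.1807] 2.45
wide_can_center 0.84 [ 0.4356 -0.2392] 1.04
narrow_can_center 0.89 [ 0.5387 -0.266 ] 0.99
[490.7, -243.2, 191.3, 120.1, 162.4]
```

View pics/w2.png

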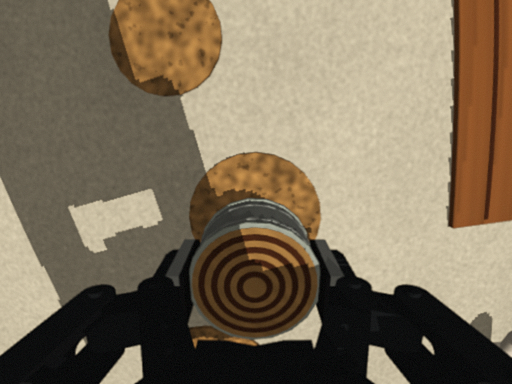

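The can is held at (255,285) above the medium mat, whose visible edges are at columns 190–320 with the top at row 152. I'll compare that with the predicted mat outline.

```bash
python3 - <<'E'
from h import *
C=cam("wrist",state())
h=cyl(C,.5685,.034,.004,.004,.042).reshape(-1,2);print(h.min(0),h.max(0))
print(onplane(C,[[255,152],[190,212],[320,212]],.004))
E
```

```text
[185.49034 157.01935] [318.9301  281.98947]
[[ 0.52537543  0.04654374  0.004     ]
 [ 0.55179059 -0.00179605  0.004     ]
 [ 0.57146614  0.0768444   0.004     ]]
```

>>> {"op": "play_rows", "data": {"linear": [[-0.001, 0.001, -0.02], [0, 0, -0.01], [0, 0, -0.006], [0, 0, -0.003], [0, 0, -0.001], [0, 0, 0]], "turn": [0, 0, 0, 0, 0, 0]}}

```text
time: 8.35
tool_pos: [0.5666, 0.0349, 0.008]
tool_rot: [0.0, 0.123, 0.992, 0.0]
contact_force: [-3.0, 0.5, 3.4]
gripper_width: 0.619
grasp_force: 63.4
```

>>> {"op": "play_rows", "data": {"linear": [[0, 0, 0], [0, 0, 0], [0, 0, 0.002], [0, 0, 0.03], [0, 0, 0.05], [0, 0, 0.06]], "turn": [0, 0, 0, 0, 0, 0], "hand": 0.0854}}

```text
time: 9.1
tool_pos: [0.565, 0.035, 0.1495]
tool_rot: [-0.001, 0.123, 0.992, -0.0]
contact_force: [0.5, 0.1, -0.0]
gripper_width: 0.998
grasp_force: 0.0
```

>>> {"op": "play_rows", "data": {"linear": [[-0.02, -0.04, 0.03], [-0.025, -0.05, 0], [-0.025, -0.05, 0], [-0.025, -0.05, 0], [-0.02, -0.05, 0], [-0.016, -0.034, 0], [0, 0, -0.02], [0, 0, 0]], "turn": [0, 0, 0, 0, 0, 0, 0, 0]}}

```text
time: 10.1
tool_pos: [0.4339, -0.2378, 0.1568]
tool_rot: [-0.002, 0.123, 0.992, 0.001]
contact_force: [0.0, -0.2, -0.1]
gripper_width: 0.995
grasp_force: 0.0
```

```bash
python3 - <<'E'
from h import *
s=state();C=cam("wrist",s);grab_frame("wrist")
print(s["tool_pos"]);look("wrist",["wide_can_center","narrow_can_center"],C)
CY["middle_can_center"]=(.004,.04,.0275)
for n in("top","scene"):
  C=cam(n);grab_frame(n);look(n,["middle_can_center","medium_mat","wide_can_center"],C)
E
```

```text
[ 0.43390716 -0.23777057  0.15676855]
wide_can_center 0.58 [ 0.4357 -0.236 ] 0.98
narrow_can_center 0.78 [ 0.498  -0.2528] 0.25
middle_can_center 0.69 [0.5657 0.0337] 0.92
medium_mat 0.62 [0.5674 0.0348] 0.57
wide_can_center 0.89 [ 0.4229 -0.2318] 0.27
middle_can_center 0.7 [0.5687 0.034 ] 0.97
medium_mat 0.64 [0.5825 0.0307] 0.39
wide_can_center 0.91 [ 0.4351 -0.2393] 0.94
```

>>> {"op": "play_rows", "data": {"linear": [[0.0015, 0, -0.03], [0, 0, -0.03], [0, 0, -0.015], [0, 0, -0.005], [0, 0, -0.001], [0, 0, 0]], "turn": [0, 0, 0, 0, 0, 0]}}

```text
time: 11.4
tool_pos: [0.4373, -0.2396, 0.0795]
tool_rot: [0.001, 0.123, 0.992, -0.0]
contact_force: [0.5, 0.5, 0.9]
gripper_width: 1.0
grasp_force: 0.0
```

>>> {"op": "play_rows", "data": {"linear": [[0, 0, 0], [0, 0, 0], [0, 0, 0], [0, 0, 0], [0, 0, 0], [0, 0, 0]], "turn": [0, 0, 0, 0, 0, 0], "hand": 0.058}}

```text
time: 12.15
tool_pos: [0.4375, -0.2397, 0.0797]
tool_rot: [0.001, 0.123, 0.992, -0.001]
contact_force: [-0.4, 1.4, 6.4]
gripper_width: 0.762
grasp_force: 67.3
```

>>> {"op": "play_rows", "data": {"linear": [[0, 0, 0.01], [0, 0, 0.03], [0, 0.02, 0.03], [0.01, 0.05, 0.01], [0.04, 0.04, 0], [0.045, 0.035, 0], [0.05, 0.03, 0], [0.05, 0.02, 0]], "turn": [0, 0, 0, 0, 0, 0, 0, 0]}}

```text
time: 13.15
tool_pos: [0.6325, -0.0423, 0.1579]
tool_rot: [-0.001, 0.122, 0.992, -0.0]
contact_force: [0.4, -1.4, -0.5]
gripper_width: 0.768
grasp_force: 66.9
```

>>> {"op": "play_rows", "data": {"linear": [[0.04, 0.011, 0], [0.018, 0, -0.02], [0, 0, -0.04], [0, 0, -0.03], [0, 0, -0.01], [0, 0, 0], [0, 0, 0]], "turn": [0, 0, 0, 0, 0, 0, 0]}}

```text
time: 14.02
tool_pos: [0.6908, -0.0333, 0.0604]
tool_rot: [0.002, 0.123, 0.992, -0.0]
contact_force: [0.3, 0.3, -2.0]
gripper_width: 0.768
grasp_force: 66.9
```

```bash
python3 - <<'E'
from h import *
s=state();C=cam("wrist",s);im=grab_frame("wrist");save("w3.png",im)
print(s["tool_pos"])
b=s["tool_pos"][2]-.0097
CY["wide_can_center"]=(b,b+.04,.034);look("wrist",["wide_can_center"],C)
h=cyl(C,.6905,-.033,.004,.004,.052).reshape(-1,2);print(h.min(0),h.max(0))
E
```

```text
[ 0.69082746 -0.03331358  0.06041575]
wide_can_center 0.61 [ 0.6885 -0.031 ] 0.93
[174.12564 134.88567] [329.89966 282.11926]
```

View pics/w3.png

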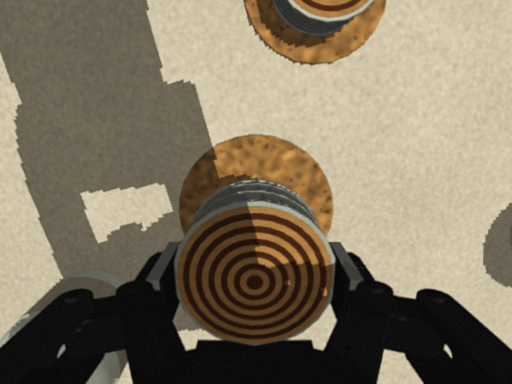

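The wide can is centred over the large mat, whose edges are at columns 179–333 with the top at row 134. The offset is about 1–2 mm, so I'll lower it.

>>> {"op": "play_rows", "data": {"linear": [[0.001, 0, -0.02], [0, 0, -0.015], [0, 0, -0.006], [0, 0, -0.004], [0, 0, -0.002], [0, 0, 0]], "turn": [0, 0, 0, 0, 0, 0]}}

```text
time: 14.88
tool_pos: [0.6914, -0.0331, 0.0137]
tool_rot: [0.0, 0.123, 0.992, -0.0]
contact_force: [-3.7, 1.2, 9.1]
gripper_width: 0.763
grasp_force: 67.9
```

>>> {"op": "play_rows", "data": {"linear": [[0, 0, 0], [0, 0, 0], [0, 0, 0.003], [0, 0, 0.03], [0, 0, 0.055], [0, 0, 0.06], [-0.02, -0.01, 0.055], [-0.04, -0.04, 0.01]], "turn": [0, 0, 0, 0, 0, 0, 0, 0], "hand": 0.0854}}

```text
time: 15.88
tool_pos: [0.6333, -0.083, 0.2312]
tool_rot: [0.005, 0.121, 0.993, -0.001]
contact_force: [-0.4, 0.2, -0.3]
gripper_width: 0.999
grasp_force: 0.0
```

>>> {"op": "play_rows", "data": {"linear": [[-0.03, -0.05, 0], [-0.03, -0.05, 0], [-0.02, -0.05, 0], [-0.013, -0.031, 0], [0, 0, 0], [0, 0, 0]], "turn": [0, 0, 0, 0, 0, 0]}}

```text
time: 16.62
tool_pos: [0.5378, -0.2636, 0.2243]
tool_rot: [0.0, 0.123, 0.992, 0.0]
contact_force: [0.1, 0.2, 0.2]
gripper_width: 0.999
grasp_force: 0.0
```

```bash
python3 - <<'E'
from h import *
s=state();C=cam("wrist",s);grab_frame("wrist")
print(s["tool_pos"]);look("wrist",["narrow_can_center"],C)
r=trace("wrist","lid_handle")[0]["region"];print(rect(C,r,.07))
CY["wide_can_center"]=(.004,.044,.034)
for n in("top","scene"):
  C=cam(n);grab_frame(n);look(n,["narrow_can_center","wide_can_center"],C)
E
```

```text
[ 0.53776563 -0.26362107  0.22425375]
narrow_can_center 0.66 [ 0.5381 -0.2628] 0.92
[490.3, -240.5, 190.6, 116.8, 163.1]
narrow_can_center 0.63 [ 0.5353 -0.2654] 0.85
wide_can_center 0.71 [ 0.69   -0.0338] 0.93
narrow_can_center 0.83 [ 0.5382 -0.2659] 0.89
wide_can_center 0.61 [ 0.6908 -0.0342] 0.86
```

>>> {"op": "play_rows", "data": {"linear": [[0, -0.001, -0.03], [0, 0, -0.04], [0, 0, -0.03], [0, 0, -0.015], [0, 0, -0.004], [0, 0, 0]], "turn": [0, 0, 0, 0, 0, 0]}}

```text
time: 17.82
tool_pos: [0.5383, -0.2655, 0.1064]
tool_rot: [0.001, 0.123, 0.992, -0.0]
contact_force: [0.4, 1.3, 0.1]
gripper_width: 1.006
grasp_force: 0.0
```

>>> {"op": "play_rows", "data": {"linear": [[0, 0, 0], [0, 0, 0], [0, 0, 0], [0, 0, 0], [0, 0, 0], [0, 0, 0], [0, 0, 0]], "turn": [0, 0, 0, 0, 0, 0, 0], "hand": 0.033}}

```text
time: 18.7
tool_pos: [0.5382, -0.2654, 0.1064]
tool_rot: [0.001, 0.123, 0.992, -0.0]
contact_force: [-0.0, -0.0, 5.3]
gripper_width: 0.482
grasp_force: 60.5
```

>>> {"op": "play_rows", "data": {"linear": [[0, 0, 0.015], [0, 0, 0.035], [0, 0.02, 0.03], [-0.01, 0.05, 0], [-0.02, 0.055, 0], [-0.02, 0.055, 0], [-0.02, 0.055, 0], [-0.016, 0.041, 0]], "turn": [0, 0, 0, 0, 0, 0, 0, 0]}}

```text
time: 19.7
tool_pos: [0.4501, 0.0128, 0.1851]
tool_rot: [-0.0, 0.123, 0.992, 0.0]
contact_force: [0.8, -0.3, -1.4]
gripper_width: 0.475
grasp_force: 60.8
```

>>> {"op": "play_rows", "data": {"linear": [[0, 0, -0.03], [0, 0, -0.04], [0, 0, -0.025], [0, 0, -0.01], [0, 0, 0], [0, 0, 0]], "turn": [0, 0, 0, 0, 0, 0]}}

```text
time: 20.45
tool_pos: [0.4526, 0.0107, 0.0817]
tool_rot: [0.001, 0.123, 0.992, -0.0]
contact_force: [0.1, 0.7, -0.3]
gripper_width: 0.474
grasp_force: 60.8
```

```bash
python3 - <<'E'
from h import *
s=state();C=cam("wrist",s);im=grab_frame("wrist");save("w4.png",im)
print(s["tool_pos"])
b=s["tool_pos"][2]-.0364
CY["narrow_can_center"]=(b,b+.085,.0215);look("wrist",["narrow_can_center"],C)
h=cyl(C,.452,.0105,.004,.004,.032).reshape(-1,2);print(h.min(0),h.max(0))
E
```

```text
[0.45262821 0.01071308 0.08173384]
narrow_can_center 0.94 [0.4494 0.0133] 0.86
[207.64662 160.62625] [295.1004 243.9782]
```

View pics/w4.png

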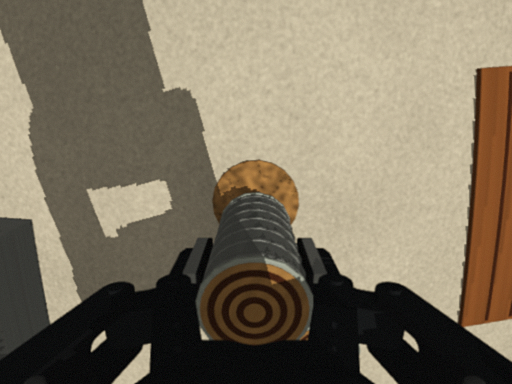

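The narrow can is over the small mat, with mat edges at columns 212–298 and the top at row 160. The alignment is good, so I'll lower it.

>>> {"op": "play_rows", "data": {"linear": [[0, 0, -0.02], [0, 0, -0.01], [0, 0, -0.006], [0, 0, -0.004], [0, 0, -0.0015], [0, 0, 0]], "turn": [0, 0, 0, 0, 0, 0]}}

```text
time: 21.3
tool_pos: [0.4522, 0.0109, 0.0404]
tool_rot: [0.0, 0.123, 0.992, -0.0]
contact_force: [-4.3, 1.4, 6.5]
gripper_width: 0.473
grasp_force: 61.3
```

>>> {"op": "play_rows", "data": {"linear": [[0, 0, 0], [0, 0, 0], [0, 0, 0.003], [0, 0, 0.04], [0, 0, 0.05], [0, 0, 0.05], [0, -0.02, 0.02], [0.006, -0.05, 0]], "turn": [0, 0, 0, 0, 0, 0, 0, -1], "hand": 0.0854}}

```text
time: 22.3
tool_pos: [0.4592, -0.0591, 0.2052]
tool_rot: [0.003, 0.13, 0.991, -0.0]
contact_force: [-0.8, 0.4, 0.2]
gripper_width: 1.002
grasp_force: 0.0
```

>>> {"op": "play_rows", "data": {"linear": [[0.008, -0.055, 0], [0.008, -0.055, 0], [0.008, -0.05, 0], [0.008, -0.022, 0], [0, 0, 0], [0, 0, 0]], "turn": [-1, -1, 0, 0, 0, 0]}}

```text
time: 23.05
tool_pos: [0.4894, -0.2404, 0.2016]
tool_rot: [-0.0, 0.149, 0.989, 0.0]
contact_force: [-0.3, 0.3, -0.1]
gripper_width: 1.0
grasp_force: 0.0
```

```bash
python3 - <<'E'
from h import *
s=state();C=cam("wrist",s);im=grab_frame("wrist");save("w5.png",im)
print(s["tool_pos"],s["joint_pos"]);
r=trace("wrist","lid_handle")[0]["region"];print(rect(C,r,.07))
g=np.where(im.max(2)<60,255,0).astype(np.uint8)
n,l,st,ce=cv2.connectedComponentsWithStats(g)
for i in range(1,n):
    if 300<st[i,4]<4000: print(st[i],ce[i],onplane(C,ce[i],.103)[0],rect(C,l==i,.103))
CY["narrow_can_center"]=(.004,.089,.0215);CY["middle_can_center"]=(.004,.04,.0275);CY["wide_can_center"]=(.004,.044,.034)
for n in("top","scene"):
  C=cam(n);grab_frame(n);look(n,["narrow_can_center","wide_can_center","middle_can_center"],C)
  r=trace(n,"lid_handle")[0]["region"];print(rect(C,r,.07))
E
```

```text
[ 0.48940979 -0.24039163  0.20162256] [-5.93235936e-01 -1.17675050e-01  1.82924638e+00  3.09702549e-04
  1.43073861e+00 -1.86528595e+00]
[490.5, -240.5, 190.9, 117.5, 163.2]
[  0   0  60  28 850] [19.68705882  8.86117647] [ 0.30284463 -0.36067237  0.103     ] [308.5, -355.2, 48.0, 19.2, 68.0]
[ 451   44   61   51 2303] [483.74641772  70.31914894] [ 0.44540883 -0.04393447  0.103     ] [444.6, -45.6, 50.0, 33.5, 82.1]
[475 146  37  48 911] [494.0208562  168.04500549] [ 0.52361088 -0.04445539  0.103     ] [524.9, -46.2, 39.1, 30.0, 165.7]
[ 429  253   56   49 1023] [450.52297165 273.18084066] [ 0.60861279 -0.09209797  0.103     ] [609.5, -90.9, 49.8, 36.6, 129.8]
narrow_can_center 0.62 [0.4532 0.0117] 1.0
wide_can_center 0.9 [ 0.6907 -0.0339] 0.96
middle_can_center 0.64 [0.566  0.0337] 0.9
[490.3, -243.5, 190.9, 117.4, 162.8]
narrow_can_center 0.64 [0.4553 0.0107] 0.99
wide_can_center 0.59 [ 0.6903 -0.0333] 0.91
middle_can_center 0.55 [0.5689 0.034 ] 0.98
[490.1, -242.2, 187.3, 114.3, 162.9]
```

View pics/w5.png

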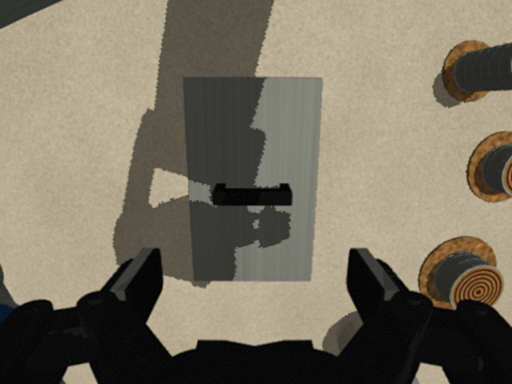

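The handle bar is at (253,195), centred between the open fingers, which close along its length. Gripping the bar by its ends leaves the lid able to pivot.

>>> {"op": "play_rows", "data": {"linear": [[0.0005, -0.0015, -0.03], [0, 0, -0.04], [0, 0, -0.035], [0, 0, -0.017], [0, 0, -0.006], [0, 0, -0.003], [0, 0, 0]], "turn": [0, 0, 0, 0, 0, 0, 0]}}

```text
time: 24.52
tool_pos: [0.4909, -0.2431, 0.072]
tool_rot: [0.001, 0.149, 0.989, -0.0]
contact_force: [-0.4, -0.0, 0.4]
gripper_width: 1.001
grasp_force: 0.0
```

>>> {"op": "play_rows", "data": {"linear": [[0, 0, 0], [0, 0, 0], [0, 0, 0], [0, 0, 0], [0, 0, 0]], "turn": [0, 0, 0, 0, 0], "hand": 0.052}}

```text
time: 25.15
tool_pos: [0.491, -0.243, 0.0722]
tool_rot: [0.001, 0.149, 0.989, -0.0]
contact_force: [-0.8, 0.7, 6.1]
gripper_width: 0.734
grasp_force: 68.1
```

>>> {"op": "play_rows", "data": {"linear": [[0, 0, 0.005], [0, 0, 0.01], [0.02, -0.006, 0], [0.03, -0.009, 0], [0.03, -0.009, 0], [0.025, -0.008, 0], [0.008, -0.002, 0], [0, 0, 0]], "turn": [0, 0, 0, 0, 0, 0, 0, 0]}}

```text
time: 26.15
tool_pos: [0.6025, -0.2762, 0.085]
tool_rot: [-0.001, 0.149, 0.989, 0.0]
contact_force: [0.1, 0.2, -7.6]
gripper_width: 0.732
grasp_force: 67.4
```

```bash
python3 - <<'E'
from h import *
s=state();print(s["tool_pos"],s["contact_force"],s["ft_torque"])
im=grab_frame("wrist");C=grab_frame("scene")
save("w6.png",np.hstack([cv2.resize(im,(400,300)),cv2.resize(C[80:260,60:300],(400,300))]))
E
```

```text
[ 0.60246265 -0.27619586  0.0849775 ] [ 0.06594195  0.17247277 -7.55834334] [0.07132594 0.0343173  0.01477321]
```

View pics/w6.png

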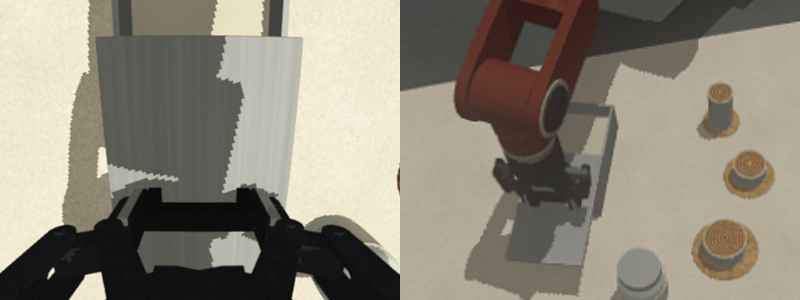

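The lid hangs level, overlapping the pan end by a strip, and all three cans stand on their mats. I'll press down over the pan rim to tilt the lid.

>>> {"op": "play_rows", "data": {"linear": [[0, 0, -0.008], [0, 0, -0.004], [0.001, 0, -0.003], [0.002, 0, -0.003], [0.002, -0.001, -0.003], [0, 0, 0]], "turn": [0, 0, 0, 0, 0, 0]}}

```text
time: 27.0
tool_pos: [0.6088, -0.2781, 0.0677]
tool_rot: [0.0, 0.149, 0.989, -0.0]
contact_force: [-3.4, 0.9, 4.0]
gripper_width: 0.735
grasp_force: 69.7
```

>>> {"op": "play_rows", "data": {"linear": [[0.001, 0, -0.003], [0.002, -0.001, -0.003], [0.001, 0, -0.002], [0, 0, 0]], "turn": [0, 0, 0, 0]}}

```text
time: 27.5
tool_pos: [0.6141, -0.2799, 0.0611]
tool_rot: [0.002, 0.149, 0.989, -0.001]
contact_force: [-2.2, 0.8, 6.9]
gripper_width: 0.734
grasp_force: 71.4
```

```bash
cat > tilt.py <<'E'
from h import *
import sys
s=state();print(s["tool_pos"],s["contact_force"],s["ft_torque"])
im=grab_frame("wrist");C=grab_frame("scene");x,y=int(sys.argv[2]),int(sys.argv[3])
save(sys.argv[1],np.hstack([cv2.resize(im,(400,300)),cv2.resize(C[y:y+180,x:x+240],(400,300))]))
E
python3 tilt.py w7.png 60 80
```

```text
[ 0.61412669 -0.27993644  0.06106539] [-2.1722269   0.78465982  6.85618113] [0.32020254 0.78688803 0.05088723]
```

View pics/w7.png

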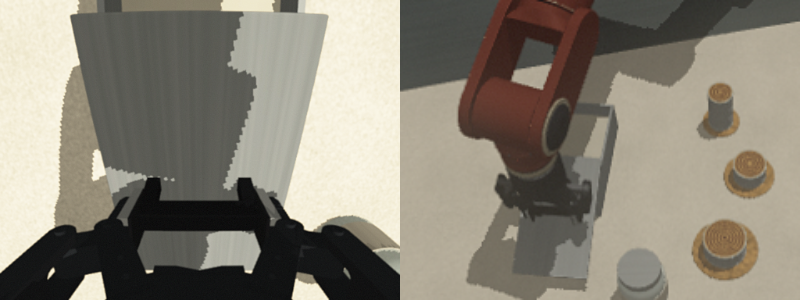

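>>> {"op": "play_rows", "data": {"linear": [[0, 0, 0.005], [0, 0, 0.015], [0, 0, 0.03], [0, 0, 0.03], [0, 0, 0.01], [0, 0, 0]], "turn": [0, 0, 0, 0, 0, 0]}}

```text
time: 28.35
tool_pos: [0.6123, -0.2787, 0.1473]
tool_rot: [0.001, 0.149, 0.989, -0.0]
contact_force: [0.5, -0.7, -7.2]
gripper_width: 0.733
grasp_force: 70.2
```

```bash
python3 tilt.py w8.png 60 80
```

```text
[ 0.61233864 -0.27868514  0.14730105] [ 0.53083711 -0.71835142 -7.15852658] [ 0.01390126 -0.07581369  0.00429453]
```

View pics/w8.png

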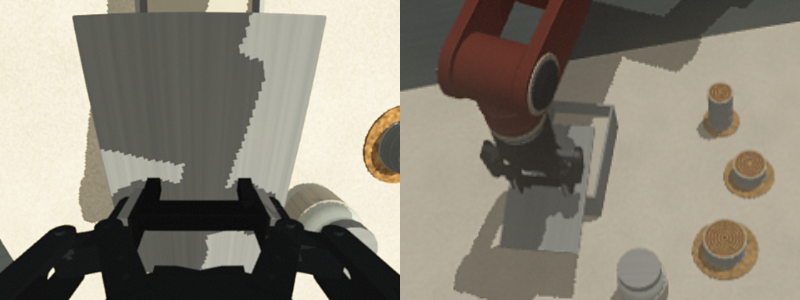

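The tilt holds in the grip, with the near edge at columns 75–326, row 16 of the left half. I'll quantify it.

```bash
python3 - <<'E'
from h import *
from scipy.optimize import brentq
s=state();C=cam("wrist",s)
px=np.array([[75,17],[326,16]])*1.28
f=lambda z:np.linalg.norm(np.diff(onplane(C,px,z)[:,:2],axis=0))-.116
z=brentq(f,.05,.28);p=onplane(C,px,z).mean(0);print(z-s["tool_pos"][2],p-s["tool_pos"],np.linalg.norm((p-s["tool_pos"])[:2]))
for n in("top","scene"):
    im=grab_frame(n);look(n,["lid_board"],cam(n))
E
```

```text
0.021040318209400527 [-0.095483    0.03192951  0.02104032] 0.10068017012487966
lid_board 0.69 [508.7, 237.7, 213.5, 136.6, 172.6] [0.5009 0.231  0.006 ]
lid_board 0.65 [511.5, 238.1, 215.6, 138.3, 172.5] [0.524  0.2317 0.006 ]
```

>>> {"op": "play_rows", "data": {"linear": [[0, 0.01, 0.015], [-0.005, 0.025, 0.008], [-0.01, 0.04, 0], [-0.012, 0.05, 0], [-0.012, 0.055, 0], [-0.012, 0.055, 0], [-0.012, 0.055, 0], [-0.01, 0.055, 0]], "turn": [0, 0, 2, 2, 2, 2, 1.6, 0]}}

```text
time: 29.65
tool_pos: [0.5387, 0.0687, 0.1714]
tool_rot: [0.001, 0.066, 0.998, 0.0]
contact_force: [1.2, -0.1, -6.2]
gripper_width: 0.74
grasp_force: 70.0
```

>>> {"op": "play_rows", "data": {"linear": [[-0.009, 0.055, 0], [-0.006, 0.045, 0], [-0.003, 0.035, -0.01], [-0.001, 0.023, -0.02], [0, 0.012, -0.03], [0, 0, -0.02], [0, 0, 0], [0, 0, 0]], "turn": [0, 0, 0, 0, 0, 0, 0, 0]}}

```text
time: 30.65
tool_pos: [0.5211, 0.2361, 0.0912]
tool_rot: [0.001, 0.066, 0.998, 0.0]
contact_force: [-0.2, 0.8, -6.7]
gripper_width: 0.734
grasp_force: 69.8
```

```bash
python3 - <<'E'
from h import *
s=state();print(s["tool_pos"],s["tool_rot"],np.degrees(np.arctan2(*(rot(s["tool_rot"])[[1,0],0]))))
im=grab_frame("wrist");C=cam("wrist",s)
look("wrist",["lid_board"],C)
t=grab_frame("top");look("top",["lid_board"],cam("top"))
save("w9.png",np.hstack([cv2.resize(im,(400,300)),cv2.resize(t[160:310,100:300],(400,300))]))
E
```

```text
[0.52105472 0.23614985 0.09120297] [9.99577412e-04 6.61180768e-02 9.97811261e-01 2.96173376e-04] 172.41785067596032
lid_board None
lid_board 0.73 [499.9, 181.3, 213.6, 45.7, 165.6] [0.4777 0.178  0.006 ]
```

View pics/w9.png

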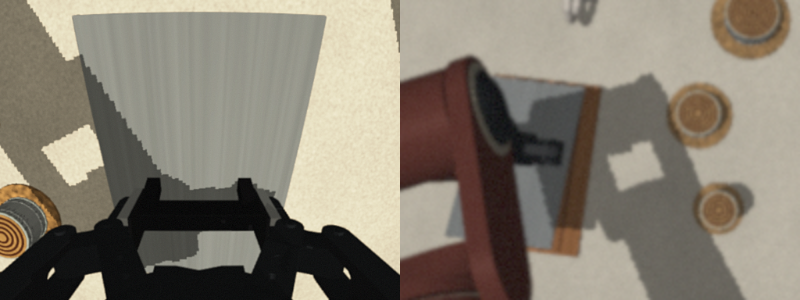

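The lid is tilted over the board, with the near edge still at columns 73–326, so the tilt is kept. I'll lower the far end onto the board.

>>> {"op": "play_rows", "data": {"linear": [[0, 0, -0.015], [0, 0, -0.02], [0, 0, -0.01], [0, 0, -0.004], [0, 0, -0.002], [0, 0, -0.002], [0, 0, -0.002], [0, 0, 0]], "turn": [0, 0, 0, 0, 0, 0, 0, 0]}}

```text
time: 31.85
tool_pos: [0.5206, 0.2366, 0.0353]
tool_rot: [0.001, 0.066, 0.998, 0.0]
contact_force: [-0.0, 0.1, -7.2]
gripper_width: 0.737
grasp_force: 70.0
```

>>> {"op": "play_rows", "data": {"linear": [[0, 0, -0.001], [0, 0, -0.001], [0, 0, -0.001], [0, 0, 0]], "turn": [0, 0, 0, 0]}}

```text
time: 32.35
tool_pos: [0.5206, 0.2367, 0.033]
tool_rot: [0.0, 0.066, 0.998, 0.0]
contact_force: [-5.1, -0.2, 2.9]
gripper_width: 0.735
grasp_force: 71.1
```

>>> {"op": "play_rows", "data": {"linear": [[0, 0, 0], [-0.001, 0, -0.002], [-0.001, 0, -0.002], [-0.001, 0, -0.002], [-0.001, 0, -0.002], [-0.001, 0, -0.002], [0, 0, 0]], "turn": [0, 0, 0, 0, 0, 0, 0]}}

```text
time: 33.22
tool_pos: [0.5154, 0.2365, 0.0216]
tool_rot: [0.0, 0.066, 0.998, 0.0]
contact_force: [0.1, 1.8, -0.7]
gripper_width: 0.734
grasp_force: 70.1
```

>>> {"op": "play_rows", "data": {"linear": [[-0.001, 0, -0.002], [-0.001, 0.001, -0.002], [-0.001, 0, -0.002], [-0.001, 0, -0.0015], [-0.001, 0, -0.001], [0, 0, 0]], "turn": [0, 0, 0, 0, 0, 0]}}

```text
time: 33.98
tool_pos: [0.5101, 0.2374, 0.0132]
tool_rot: [0.0, 0.066, 0.998, -0.0]
contact_force: [2.9, -0.8, -1.7]
gripper_width: 0.736
grasp_force: 69.6
```

```bash
python3 tilt.py w10.png 240 80
```

```text
[0.51009228 0.23736204 0.01321427] [ 2.89630174 -0.82268943 -1.66462753] [-0.10347375 -0.98574501 -0.05341549]
```

View pics/w10.png

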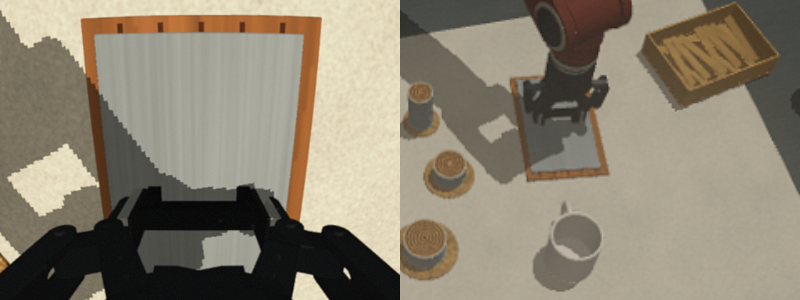

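The lid is nearly flat on the board with even brown margins (near edge at row 34, board edge at row 17). I'll press 1.5 mm more, then release.

>>> {"op": "play_rows", "data": {"linear": [[0, 0, -0.001], [0, 0, -0.001], [0, 0, 0]], "turn": [0, 0, 0]}}

```text
time: 34.45
tool_pos: [0.5098, 0.2374, 0.0125]
tool_rot: [-0.001, 0.066, 0.998, -0.0]
contact_force: [-3.6, -2.6, 9.1]
gripper_width: 0.736
grasp_force: 70.7
```

Contact is firm, so I'll release and retreat.

>>> {"op": "play_rows", "data": {"linear": [[0, 0, 0], [0, 0, 0], [0, 0, 0], [0, 0, 0.005], [0, 0, 0.03], [0, 0, 0.05], [0, 0, 0.05], [0, 0, 0.05]], "turn": [0, 0, 0, 0, 0, 0, 0, 0], "hand": 0.0854}}

```text
time: 35.45
tool_pos: [0.5099, 0.2374, 0.1982]
tool_rot: [0.0, 0.066, 0.998, 0.0]
contact_force: [0.8, -0.3, -0.3]
gripper_width: 1.0
grasp_force: 0.0
```

```bash
python3 - <<'E'
from h import *
s=state();CY["narrow_can_center"]=(.004,.089,.0215);CY["middle_can_center"]=(.004,.04,.0275);CY["wide_can_center"]=(.004,.044,.034)
im=grab_frame("wrist");C=cam("wrist",s);print(s["tool_pos"])
for t in("lid_handle","lid_board"):
    for r in trace("wrist",t)[:1]: print(t,rect(C,r["region"],.011 if "handle" in t else .006))
n="scene";grab_frame(n);look(n,["narrow_can_center","wide_can_center","middle_can_center","mug_center","jar_center"],cam(n))
save("w11.png",im)
E
```

```text
[0.5098591  0.23739044 0.19822863]
lid_handle [507.8, 239.8, 189.7, 117.5, 173.1]
lid_board [508.6, 241.4, 212.1, 138.1, 173.0]
narrow_can_center 0.87 [0.4544 0.0103] 0.95
wide_can_center 0.9 [ 0.6906 -0.0331] 0.91
middle_can_center 0.81 [0.5679 0.0342] 0.99
mug_center 0.62 [0.4894 0.0009] 0.15
jar_center 0.63 [ 0.7395 -0.1687] 0.92
```

View pics/w11.png

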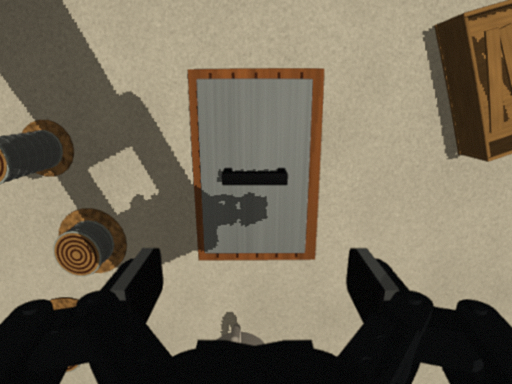

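The lid (handle at (254,177)) lies flat within the board's edges, about 2 mm off centre and aligned. The cans are still on their mats.

```bash
python3 -c "
from plant import *
print(job_done())"
```

```text
the job is handed in; nothing more can be done
None
```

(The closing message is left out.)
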